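Silence the kitchen alarm: press the sunken reset key

ROBOT

A 6-joint arm with a two-finger parallel gripper is mounted at the origin on the work surface. World frame = base frame: x ahead of the robot, y to its left, z up, the work surface at z = 0. Lengths are in m, angles in rad, forces in N, time in s.
With the tool pointing down it reaches from about 0.25 to 0.775 m from the base axis. Payload 4 kg.
Tool frame: the origin (TCP) lies between the finger pads; the fingertips stand 25 mm ahead of it and the grasp point (between the pads) lies 6 mm ahead of it (robot.tip_reach is the distance from the TCP to the fingertips, in m); z points along the fingers, y is the line along which they close (so a half turn about z gives the same grasp; the last joint's range is limited). The gripper opens to 94 mm and grips with 3 to 60 N. Pads are 16 mm wide; open, the fingers measure 119 mm over their backs; the gripper's body (75 mm by 177 mm) begins 78 mm behind the grasp point.
Start: joints at [1.157, 0.087, 1.371, -0, 1.684, -0.103], TCP at [0.168, 0.524, 0.231] pointing down, gripper open.
Joint ranges: [-3.1, 3.1], [-0.76, 2.03], [0.27, 2.55], [-1.08, 4.22], [0.17, 2.65], [-2.57, 2.57]. Speed limits (rad/s): [2.79, 2.79, 3.14, 3.14, 3.14, 3.14].

INTERFACE

Orientations are given as [roll, pitch, yaw] about the fixed x, y, z axes, in that order (R = Rz(yaw) Ry(pitch) Rx(roll)).
In Python, from bench import sensors, snapshot, camera_info, ticket, robot gives the robot as it stands.
- The arm moves only by the tool arm_command, never from a script. Its argument "plan" is a list of rows, each an object with "grip": the closure, from -1 (fully open) to 1 (shut); "slide": the shift along the tool's x, y, z normalised to -1 to 1, where 1 is 500 mm, a list of three; "spin": the turn about the tool's z normalised to -1 to 1, where 1 is 5 degrees. A call has 1 to 10 rows; each row shifts and turns the commanded pose from where the row before left it, along the tool's axes as they then stand; what a row does not reach is not made up. A row lasts 1/8 s, in which the tool goes at most 62.5 mm and 10.7 degrees, less where a joint would pass 70% of its speed; a pose out of reach is approached as far as the arm can. A call with a number of a shift or a turn outside -1 to 1 is refused whole. A call with a gripper value outside its range is refused whole. The fingers move at their own pace and stop on an object; the grip force is fixed at half the most. Time passes only in rows, so rows that do not move let the fingers close. It gives the time, the measured TCP pose, the force, the opening and the grip force at its end, in the units of the state.
- sensors.get_obs(): the state, without advancing time (a new reading comes with each control period).
- snapshot(name): name is "side" or "top" or "wrist"; returns the picture (420x560x3 uint8, red, green, blue); there is no depth.
- camera_info(name): a dict with "fx", "fy", "cx", "cy" (pixels), "position" and "rotation" of the camera in the world. Camera axes: x right, y up, looking along -z (the intrinsics and any distortion apply to the point x, -y, -z); pixel columns grow to the right and rows downward; lengths in m; the calibration is good to about 2 mm. A picture is of the moment at which its call begins: read the wrist's pose just before it. camera_info takes no time and is no camera call; for the wrist camera it gives the pose at the moment of the call.
- ticket.close_job(): hands the job in; it is judged then, once.
The state is a dict: "time": time; "joint_positions": joint angles; "qvel": joint speeds; "joint_torque": joint torques, N m; "tool_pos": TCP position; "ee_rot": TCP orientation; "wrist_force": force on the tool from outside, world axes, zero at the start; "wrist_torque": the same for the moment, N m; "width": finger opening in m; "finger_force": force on a finger pad.
Only numpy, scipy, OpenCV 4.12 (cv2) and the standard library are available. Lean on these libraries where they do the work, as an engineer would, in place of code of your own. Each camera call takes 0.05 s, during which the arm holds its last target. There are 200 camera calls.

TASK

Reset the kitchen alarm box: with a fingertip in the dip of its sliding cover, push the cover fully open, then reach down into the round well this uncovers and press the round key all the way down, keeping it down for about a second. Let the key come up again, push the cover fully shut, and finish clear of everything. Only touch and push: do not lift the box or shove it about, do not press the square test key, and leave the clothes peg on top of the box and the other things on the bench as they are.

Things in the scene. Friction and masses are not known exactly. Their poses are not given: they have to be found in the camera images.
- alarm_box: white kitchen alarm base box, x 160 mm, y 170 mm, flat top 66 mm above the bench, 2 kg, loose on rubber feet. Origin: centre of its underside, x and y along its sides, z up. On its -x half the grey cover slides in a track (62 mm wide, 12 mm deep, centre line x = -41 mm, from y = -68 to +66 mm). On its +x half: open square well with the test key, and a sounder grille.
- cover_dip (a point): centre of the floor of the finger dip in the middle of the sliding cover (grey plate 61 x 70 mm, 70 along its travel, flush in its track). Dip 40 x 40 mm (sides along box x and y), 8.5 mm deep, floor 57.5 mm above the bench, rim level with the box's top; at box x = -41, y = -33 mm when shut. A fingertip in the dip pushes the cover by the dip's wall.
- cover (a joint): sliding cover, m: 0 fully shut over the round well, grows along the box's +y to 0.062 fully open at its stop (well entirely clear from 0.057). About 1 N of friction, stays where left; may start up to 12 mm ajar.
- reset_face (a point): centre of the top face of the round reset key, a grey disc 36 mm across at the bottom of the round well (44 mm across, at box x = -41, y = -33 mm, under the shut cover). Face 34 mm above the bench when up: 20 mm below the well's mouth (the track's floor), 32 mm below the box's top.
- reset_key (a joint): travel of the reset key, m: 0 up, 0.005 fully down against its stop; spring, about 1.5 N to start and 4 N fully down, returns by itself
- test_key (a joint): travel of the square test key, m (36 mm wide, face 34 mm above the bench, in the open square well, 44 mm wide, at box x = 38, y = -33 mm): 0 up, 0.005 fully down; same spring. Not to be pressed.
- clothes_peg: bystander; wooden spring clothes peg, 74 x 10 x 10 mm, lying on the box's top beside the cover's track; origin under its centre, length along its y
- tape_dispenser: bystander; black weighted tape dispenser, 50 x 150 x 91 mm with its clear roll, on the bench; origin centre of underside
- marker_caddy: bystander; yellow plastic open caddy, 80 x 100 x 90 mm, with three fixed markers rising to 138 mm; origin centre of underside
- tin: bystander; round stainless tin with lid and knob, 94 mm across, 96 mm high; origin centre of underside
- mug: bystander; white mug, 80 mm across, 92 mm high; origin centre of underside
- spice_jar: bystander; glass jar with black cap, 48 mm across, 95 mm high; origin centre of underside
Mind the look-alikes: they are no part of the job. Of the things that look like the alarm_box, the larger one is meant.

How it is judged:
By the outcome, as a careful person would: the job done as asked, in the order asked, and still so for the second after the job is handed in, with the robot touching nothing.
It also fails if it takes over 54 s, if anything falls off the work surface, if the arm or the gripper's body presses on something with over 40 N, if the wrist force passes 120 N, or if a joint passes its speed limit or range.

## Working session

There is one attempt and no reset: what is moved stays moved. The work goes in short steps, Python scripts to look and compute and a tool call to move; the robot and the scene stay as the last step left them, time stands still between calls to the robot, and variables do not carry over. Pictures are saved under pics/ and viewed, at most 10 in all, crops included, and the job is handed in when it is done.

Besides the shell and the picture viewer there is one more tool, called after "Emit:" as name([rows], argument=value, ...), one row to a line, values as JSON. arm_command: Moves the arm, as the interface text tells. Scaled input: -1 to 1 covers 500 mm each way for a shift and 5 degrees each way for a turn. Its arguments: {"type":"object","properties":{"plan":{"type":"array","items":{"type":"object","properties":{"grip":{"type":"number"},"slide":{"type":"array","items":{"type":"number"}},"spin":{"type":"number"}}}}},"required":["plan"]}

```bash
mkdir -p pics; ls
python3 - <<'E'
from bench import sensors, snapshot, camera_info
import cv2, json, numpy as np
for n in ("top","side"):
    im=snapshot(n); cv2.imwrite(f"pics/{n}0.png",im[:,:,::-1]); print(n,camera_info(n))
o=sensors.get_obs(); print(o)
E
```

```text
pics
top {'fx': 381.18489557776684, 'fy': 381.18489557776684, 'cx': 279.2967586679844, 'cy': 206.33925359378256, 'position': array([0.43349388, 0.00977627, 1.12346499]), 'rotation': array([ 0.14980031, -0.02683692, -1.55855821])}
side {'fx': 492.8677534867243, 'fy': 492.8677534867243, 'cx': 274.03580230039154, 'cy': 212.11235975104108, 'position': array([ 0.17639717, -0.84631085,  0.84573462]), 'rotation': array([ 0.8675102 ,  0.01796198, -0.47223224])}
{'time': 0.1, 'joint_positions': array([ 1.15689664e+00,  8.78944477e-02,  1.37207926e+00, -3.39145103e-05,
        1.68358743e+00, -1.03116064e-01]), 'qvel': array([-0.00048254, -0.0052287 , -0.00259267,  0.00049204, -0.00143398,
       -0.00047525]), 'joint_torque': array([ 2.96973340e-03, -3.41251802e+01, -3.03301585e+01,  7.22001493e-02,
        3.04199662e-02, -1.01307837e-04]), 'tool_pos': array([0.16804009, 0.52324398, 0.22942597]), 'ee_rot': array([-3.13963116e+00, -1.69094453e-04,  2.83080508e+00]), 'wrist_force': array([-0.34607318,  0.59566701, -0.05953574]), 'wrist_torque': array([-0.02988612, -0.03863947, -0.03335677]), 'finger_force': 0.0, 'width': 0.09405175098987077}
```

View pics/top0.png

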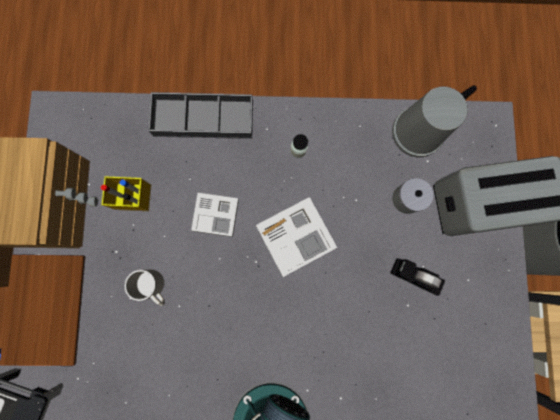

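View pics/side0.png

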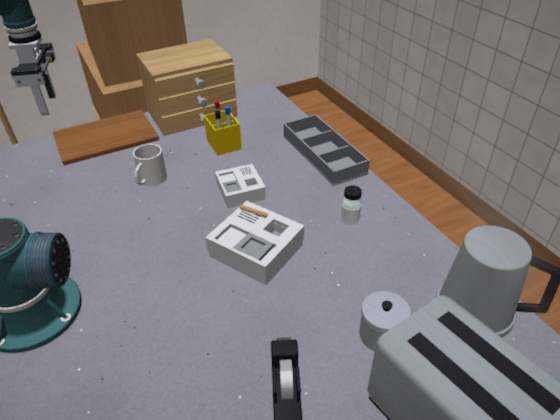

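```bash
cat > h.py <<'E'
import numpy as np, cv2
from scipy.spatial.transform import Rotation as R
from bench import camera_info
def ray(c,u,v):
    d=np.array([(u-c['cx'])/c['fx'],-(v-c['cy'])/c['fy'],-1.])
    return np.array(c['position']), R.from_euler('xyz',c['rotation']).apply(d)
def onplane(c,u,v,z):
    p,d=ray(c,u,v); return p+d*(z-p[2])/d[2]
def proj(c,P):
    q=R.from_euler('xyz',c['rotation']).inv().apply(np.asarray(P)-c['position'])
    return np.stack([c['cx']+c['fx']*q[...,0]/-q[...,2], c['cy']+c['fy']*q[...,1]/q[...,2]],-1)
E
python3 - <<'E'
import cv2,numpy as np
from h import *
a=cv2.imread('pics/top0.png')[190:285,245:345]; b=cv2.imread('pics/side0.png')[195:285,200:310]
cv2.imwrite('pics/c0.png',np.hstack([cv2.resize(a,(400,380),interpolation=cv2.INTER_CUBIC),cv2.resize(b,(400,380),interpolation=cv2.INTER_CUBIC)]))
# white box top
for n in('top','side'):
    im=cv2.imread(f'pics/{n}0.png'); g=im.min(2); 
    thr=190 if n=='top' else 170
    m=((g>thr)).astype(np.uint8)
    if n=='top': m[:, :250]=0
    else: m[:200]=0
    cs,_=cv2.findContours(m,0,2); k=max(cs,key=cv2.contourArea)
    r=cv2.minAreaRect(cv2.convexHull(k)); hull=cv2.convexHull(k)
    q=cv2.approxPolyDP(hull,6,True)[:,0]
    c=camera_info(n); P=np.array([onplane(c,u,v,.066) for u,v in q]); print(n,q.tolist(),P.round(4).tolist(), np.linalg.norm(np.roll(P,-1,0)-P,axis=1).round(3),P.mean(0))
E
```

```text
top [[309, 198], [335, 247], [283, 275], [257, 225]] [[0.6187, -0.1002, 0.066], [0.482, -0.1725, 0.066], [0.4039, -0.0291, 0.066], [0.54, 0.0447, 0.066]] [0.155 0.163 0.155 0.165] [ 0.51113188 -0.06427697  0.066     ]
side [[246, 201], [303, 225], [265, 266], [206, 237]] [[0.5398, 0.0511, 0.066], [0.6213, -0.0954, 0.066], [0.4828, -0.1725, 0.066], [0.4028, -0.0256, 0.066]] [0.168 0.158 0.167 0.157] [ 0.51167632 -0.0605989   0.066     ]
```

View pics/c0.png

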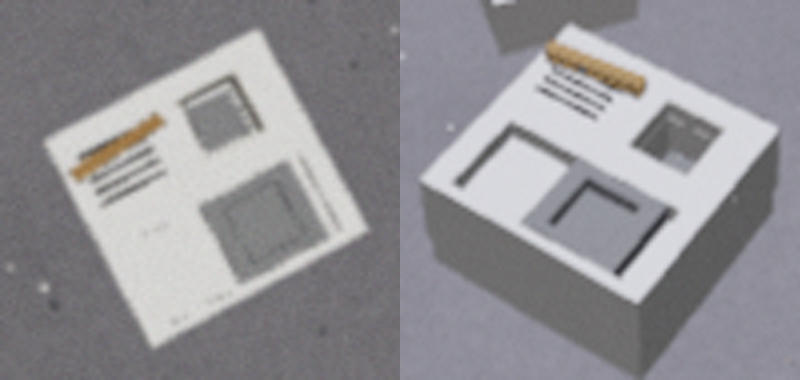

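Emit:
arm_command([
  {"grip": 1,"slide": [0,0,0],"spin": 0.975},
  {"grip": 1,"slide": [0,0,0],"spin": 0.975},
  {"grip": 1,"slide": [0,0,0],"spin": 0.975},
  {"grip": 1,"slide": [0,0,0],"spin": 0.975},
  {"grip": 1,"slide": [0,0,0],"spin": 0.975},
  {"grip": 1,"slide": [0,0,0],"spin": 0.975},
  {"grip": 1,"slide": [0,0,0],"spin": 0.975},
  {"grip": 1,"slide": [0,0,0],"spin": 0.975},
  {"grip": 1,"slide": [0,0,0],"spin": 0.975},
])

```text
time: 1.23
tool_pos: [0.1681, 0.5234, 0.2298]
ee_rot: [-3.141, 0.001, 2.062]
wrist_force: [0.4, -0.9, -0.5]
width: 0.0073
finger_force: 0.0
```

Emit:
arm_command([
  {"grip": 1,"slide": [-0.1,0,0],"spin": 0},
  {"grip": 1,"slide": [-0.1,0,0],"spin": 0},
  {"grip": 1,"slide": [-0.1,0,0],"spin": 0},
  {"grip": 1,"slide": [-0.1,0,0],"spin": 0},
  {"grip": 1,"slide": [-0.1,0,0],"spin": 0},
  {"grip": 1,"slide": [-0.1,0,0],"spin": 0},
  {"grip": 1,"slide": [-0.1,0,0],"spin": 0},
  {"grip": 1,"slide": [-0.1,0,0],"spin": 0},
  {"grip": 1,"slide": [-0.1,0,0],"spin": 0},
  {"grip": 1,"slide": [-0.1,0,0],"spin": 0},
])

```text
time: 2.48
tool_pos: [0.4056, 0.0819, 0.2301]
ee_rot: [-3.142, -0.0, 2.065]
wrist_force: [0.8, 0.8, -0.0]
width: 0.0003
finger_force: 0.0
```

Emit:
arm_command([
  {"grip": 1,"slide": [-0.1,0,0],"spin": 0},
  {"grip": 1,"slide": [-0.1,0,0],"spin": 0},
  {"grip": 1,"slide": [-0.1,0,0],"spin": 0},
  {"grip": 1,"slide": [-0.1,-0.03,0],"spin": 0},
  {"grip": 1,"slide": [0,0,0],"spin": 0},
  {"grip": 1,"slide": [0,0,0],"spin": 0},
  {"grip": 1,"slide": [0,0,0],"spin": 0},
])

```text
time: 3.35
tool_pos: [0.4868, -0.0985, 0.2305]
ee_rot: [3.141, -0.0, 2.067]
wrist_force: [-0.2, 0.5, 0.5]
width: 0.0009
finger_force: 0.0
```

Run:
```python
from bench import sensors, snapshot, camera_info
import cv2
o=sensors.get_obs(); print(o['time'],o['tool_pos'],o['ee_rot'],o['wrist_force'],o['width'],o['joint_positions'])
c=camera_info('wrist'); im=snapshot('wrist'); cv2.imwrite('pics/w0.png',im[:,:,::-1]); print(c)
```

```text
3.35 [ 0.48681417 -0.09845642  0.23050192] [ 3.14134225e+00 -3.55101030e-04  2.06676294e+00] [-0.15848372  0.53184638  0.45893951] 0.0008888590371802381 [-3.14042856e-01 -3.20468098e-02  1.49285964e+00  4.28801696e-04
  1.68086436e+00 -8.09962345e-01]
{'fx': 310.90037216392585, 'fy': 310.90037216392585, 'cx': 282.58636168239485, 'cy': 210.79077057880608, 'position': array([ 0.45516258, -0.0399426 ,  0.38482424]), 'rotation': array([-2.35613674e-01,  3.16822507e-04,  4.96405585e-01])}
```

View pics/w0.png

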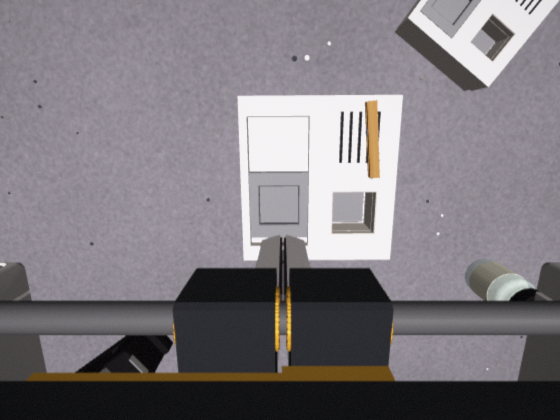

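The wrist view shows the big box upright: corners near (239,97), (402,95), (392,261), (243,261). The cover spans rows 171–237, the dip is near (279,205), and the cover looks ajar. Next I'll measure these.

```bash
python3 - <<'E'
import numpy as np
from h import *
c=dict(fx=310.90037,fy=310.90037,cx=282.58636,cy=210.79077,position=np.array([0.45516258,-0.0399426,0.38482424]),rotation=[-2.35613674e-01,3.168e-04,4.96405585e-01])
im=cv2.imread('pics/w0.png'); m=(im.min(2)>190).astype(np.uint8); m[:, 405:]=0
cs,_=cv2.findContours(m,0,2); k=max(cs,key=cv2.contourArea); h=cv2.convexHull(k)
q=cv2.approxPolyDP(h,6,True)[:,0]; P=np.array([onplane(c,u,v,.066) for u,v in q])
print(q.tolist(),P.round(4).tolist(),np.linalg.norm(np.roll(P,-1,0)-P,axis=1).round(4))
(cx,cy),s,a=cv2.minAreaRect((P[:,:2]*1e4).astype(np.float32)); print(cx/1e4,cy/1e4,s,a)
yaw=np.radians(28.3); 
# top-right/left edges yaw from left edge & right edge
ctr=P.mean(0)
E
python3 - <<'E'
import cv2,numpy as np
im=cv2.imread('pics/w0.png').min(2)
print('col280',[(r,int(im[r,280])) for r in list(range(166,192))+list(range(218,250))])
print('row205',[(x,int(im[205,x])) for x in list(range(236,268))+list(range(292,316))])
E
```

```text
[[402, 95], [389, 259], [244, 260], [237, 97]] [[0.5383, 0.0491, 0.066], [0.6199, -0.0995, 0.066], [0.4808, -0.1762, 0.066], [0.3986, -0.0286, 0.066]] [0.1696 0.1589 0.1689 0.1598]
0.509652197265625 -0.06381248779296875 (1597.929443359375, 1695.67919921875) 29.083600997924805
col280 [(166, 243), (167, 243), (168, 244), (169, 243), (170, 240), (171, 174), (172, 133), (173, 159), (174, 165), (175, 166), (176, 168), (177, 165), (178, 168), (179, 166), (180, 166), (181, 165), (182, 165), (183, 164), (184, 163), (185, 133), (186, 141), (187, 157), (188, 164), (189, 166), (190, 165), (191, 166), (218, 164), (219, 162), (220, 164), (221, 157), (222, 117), (223, 81), (224, 114), (225, 149), (226, 162), (227, 162), (228, 163), (229, 162), (230, 164), (231, 166), (232, 161), (233, 164), (234, 161), (235, 148), (236, 135), (237, 90), (238, 52), (239, 42), (240, 43), (241, 45), (242, 43), (243, 45), (244, 45), (245, 41), (246, 39), (247, 40), (248, 35), (249, 37)]
row205 [(236, 144), (237, 147), (238, 148), (239, 149), (240, 155), (241, 190), (242, 239), (243, 243), (244, 243), (245, 243), (246, 244), (247, 243), (248, 240), (249, 181), (250, 165), (251, 167), (252, 167), (253, 164), (254, 166), (255, 165), (256, 164), (257, 161), (258, 137), (259, 106), (260, 154), (261, 163), (262, 164), (263, 163), (264, 166), (265, 163), (266, 167), (267, 163), (292, 165), (293, 163), (294, 164), (295, 162), (296, 165), (297, 160), (298, 119), (299, 147), (300, 161), (301, 164), (302, 165), (303, 164), (304, 164), (305, 162), (306, 163), (307, 170), (308, 216), (309, 240), (310, 243), (311, 243), (312, 243), (313, 243), (314, 244), (315, 243)]
```

```bash
cat >> h.py <<'E'
BC=np.array([.5097,-.0638]); BY=np.radians(29.0)
def tobox(p):
    d=np.asarray(p)[:2]-BC; return np.array([np.cos(BY)*d[0]+np.sin(BY)*d[1],-np.sin(BY)*d[0]+np.cos(BY)*d[1]])
def toworld(x,y): return BC+np.array([np.cos(BY)*x-np.sin(BY)*y,np.sin(BY)*x+np.cos(BY)*y])
E
python3 - <<'E'
import numpy as np
from h import *
c=dict(fx=310.90037,fy=310.90037,cx=282.58636,cy=210.79077,position=np.array([0.45516258,-0.0399426,0.38482424]),rotation=[-2.35613674e-01,3.168e-04,4.96405585e-01])
for u,v in [(280,171),(280,185),(280,223),(280,237),(249,205),(258.5,205),(298.5,205),(308,205)]: print(u,v,(tobox(onplane(c,u,v,.066))*1e3).round(1))
print('tcp',tobox([.48681,-.09846])*1e3, toworld(-.041,-.033))
E
```

```text
280 171 [-39.2  12.7]
280 185 [-39.4  -1.8]
280 223 [-39.9 -42.6]
280 237 [-40.  -58.2]
249 205 [-72.2 -22.6]
258.5 205 [-62.2 -22.7]
298.5 205 [-20.2 -23.1]
308 205 [-10.2 -23.2]
tcp [-36.82354653 -19.21702684] [ 0.48983931 -0.11253964]
```

Emit:
arm_command([
  {"grip": 1,"slide": [-0.006,-0.0084,0.08],"spin": -0.12},
  {"grip": 1,"slide": [0,0,0.08],"spin": 0},
  {"grip": 1,"slide": [0,0,0.08],"spin": 0},
  {"grip": 1,"slide": [0,0,0],"spin": 0},
  {"grip": 1,"slide": [0,0,0],"spin": 0},
  {"grip": 1,"slide": [0,0,0],"spin": 0},
])

```text
time: 4.15
tool_pos: [0.4863, -0.1045, 0.1131]
ee_rot: [3.138, 0.003, 2.076]
wrist_force: [0.6, -0.1, 0.4]
width: 0.0004
finger_force: 0.0
```

Run:
```python
from bench import sensors, snapshot
from h import *
o=sensors.get_obs(); print(o['time'],o['tool_pos'],o['ee_rot'],o['wrist_force'],tobox(o['tool_pos'])*1e3)
cv2.imwrite('pics/s1.png',cv2.resize(snapshot('side')[170:290,180:330,::-1],(750,600),interpolation=cv2.INTER_CUBIC))
```

```text
4.15 [ 0.48629504 -0.1045333   0.11305271] [3.1383588  0.0033737  2.07594603] [ 0.58919916 -0.13431824  0.35626975] [-40.21833842 -24.2791947 ]
```

View pics/s1.png

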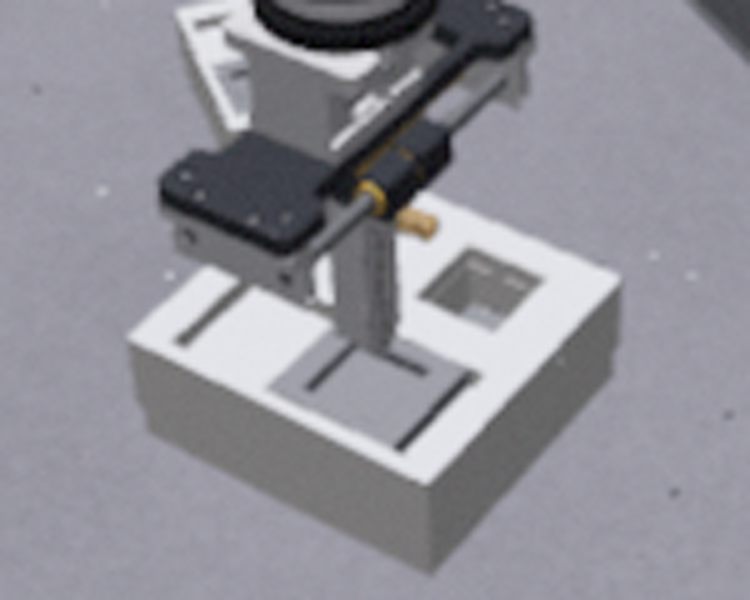

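The side view shows the fingertip above the cover dip, near (370,345) in the crop, with nothing in the way. I'll lower it into the dip.

Emit:
arm_command([
  {"grip": 1,"slide": [0,0,0.02],"spin": 0},
  {"grip": 1,"slide": [0,0,0.02],"spin": 0},
  {"grip": 1,"slide": [0,0,0.014],"spin": 0},
  {"grip": 1,"slide": [0,0,0],"spin": 0},
  {"grip": 1,"slide": [0,0,0],"spin": 0},
])

```text
time: 4.82
tool_pos: [0.4846, -0.1042, 0.083]
ee_rot: [-3.141, -0.001, 2.075]
wrist_force: [-0.9, -0.4, -0.1]
width: 0.0006
finger_force: 0.0
```

Emit:
arm_command([
  {"grip": 1,"slide": [0.01,0,-0.002],"spin": 0},
  {"grip": 1,"slide": [0.015,0,0],"spin": 0},
  {"grip": 1,"slide": [0.02,0,0],"spin": 0},
  {"grip": 1,"slide": [0.02,0,0],"spin": 0},
  {"grip": 1,"slide": [0.02,0,0],"spin": 0},
  {"grip": 1,"slide": [0.02,0,0],"spin": 0},
  {"grip": 1,"slide": [0.013,0,0],"spin": 0},
  {"grip": 1,"slide": [0,0,0],"spin": 0},
  {"grip": 1,"slide": [0,0,0],"spin": 0},
])

```text
time: 5.95
tool_pos: [0.4562, -0.0526, 0.0845]
ee_rot: [-3.141, -0.0, 2.076]
wrist_force: [0.8, -0.6, -0.3]
width: 0.0005
finger_force: 0.0
```

Run:
```python
from bench import sensors, snapshot
from h import *
for i in range(4):
    o=sensors.get_obs(); print(o['time'],o['tool_pos'],o['wrist_force'].round(1),tobox(o['tool_pos'])*1e3); 
    im=snapshot('wrist')
cv2.imwrite('pics/w1.png',im[:,:,::-1])
c=camera_info('wrist'); print(c['position'],c['rotation'])
```

```text
5.95 [ 0.45615785 -0.05260263  0.08450735] [ 0.8 -0.6 -0.3] [-41.40042559  35.75118888]
6.0 [ 0.45620347 -0.05268052  0.08444914] [-0.6 -1.  -0.1] [-41.39828747  35.6609511 ]
6.05 [ 0.45622788 -0.05275619  0.08441229] [ 0.6 -0.1  0.1] [-41.41363017  35.58293142]
6.1 [ 0.45623641 -0.05280642  0.08439585] [ 0.3 -0.1  0.3] [-41.43051409  35.53486482]
[0.42416342 0.00546809 0.2387273 ] [-0.235705    0.00068553  0.50482711]
```

View pics/w1.png

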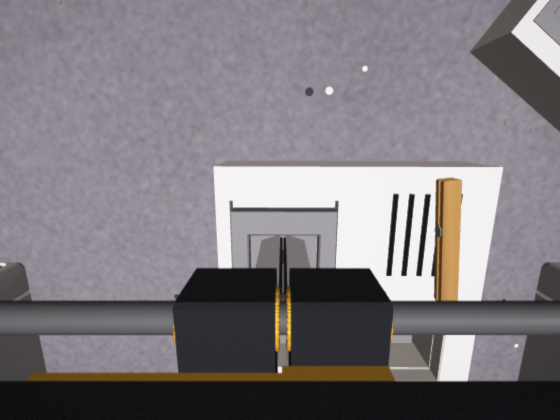

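The cover's front edge is at row 210 and the track end at row 206, so a few mm remain. I'll creep to the stop while watching the force.

Emit:
arm_command([
  {"grip": 1,"slide": [0.004,0,0],"spin": 0},
  {"grip": 1,"slide": [0.004,0,0],"spin": 0},
  {"grip": 1,"slide": [0,0,0],"spin": 0},
])

```text
time: 6.52
tool_pos: [0.4543, -0.0491, 0.0844]
ee_rot: [3.142, 0.0, 2.076]
wrist_force: [0.8, -0.4, -1.2]
width: 0.0003
finger_force: 0.3
```

Emit:
arm_command([
  {"grip": 1,"slide": [0.002,0,0],"spin": 0},
  {"grip": 1,"slide": [0,0,0],"spin": 0},
])

```text
time: 6.78
tool_pos: [0.4538, -0.0483, 0.0844]
ee_rot: [-3.142, -0.0, 2.076]
wrist_force: [0.3, -0.9, -0.5]
width: 0.0
finger_force: 0.4
```

Emit:
arm_command([
  {"grip": 1,"slide": [0.002,0,0],"spin": 0},
  {"grip": 1,"slide": [0,0,0],"spin": 0},
])

```text
time: 7.02
tool_pos: [0.4533, -0.0474, 0.0844]
ee_rot: [3.142, -0.0, 2.076]
wrist_force: [0.1, -1.0, -1.7]
width: 0.0006
finger_force: 0.5
```

Run:
```python
from bench import sensors, snapshot
from h import *
for i in range(2):
    o=sensors.get_obs(); c=camera_info('wrist'); im=snapshot('wrist').min(2); print(o['time'],o['wrist_force'].round(1),tobox(o['tool_pos'])*1e3)
print([(r,int(im[r,300])) for r in range(150,245)])
for v in (165,205,210): print(v,tobox(onplane(c,300,v,.066))*1e3)
```

```text
7.025 [ 0.1 -1.  -1.7] [-41.35017178  41.69066451]
7.075 [ 1.  -0.6 -0.4] [-41.35950523  41.69359403]
[(150, 151), (151, 148), (152, 150), (153, 150), (154, 149), (155, 149), (156, 149), (157, 149), (158, 148), (159, 146), (160, 147), (161, 149), (162, 145), (163, 145), (164, 144), (165, 144), (166, 145), (167, 146), (168, 150), (169, 140), (170, 128), (171, 123), (172, 121), (173, 119), (174, 120), (175, 119), (176, 122), (177, 163), (178, 230), (179, 243), (180, 243), (181, 244), (182, 243), (183, 243), (184, 243), (185, 243), (186, 244), (187, 244), (188, 243), (189, 245), (190, 243), (191, 244), (192, 244), (193, 243), (194, 243), (195, 244), (196, 244), (197, 244), (198, 243), (199, 243), (200, 243), (201, 243), (202, 243), (203, 243), (204, 243), (205, 244), (206, 244), (207, 243), (208, 244), (209, 242), (210, 228), (211, 143), (212, 75), (213, 72), (214, 121), (215, 154), (216, 163), (217, 163), (218, 162), (219, 163), (220, 162), (221, 165), (222, 160), (223, 163), (224, 164), (225, 165), (226, 162), (227, 162), (228, 164), (229, 164), (230, 161), (231, 164), (232, 162), (233, 162), (234, 163), (235, 161), (236, 150), (237, 127), (238, 135), (239, 126), (240, 113), (241, 114), (242, 112), (243, 113), (244, 114)]
165 [-31.73031032  92.71657371]
205 [-31.45567244  70.11266027]
210 [-31.42014911  67.18893242]
```

Emit:
arm_command([
  {"grip": 1,"slide": [0.002,0,0],"spin": 0},
  {"grip": 1,"slide": [0,0,0],"spin": 0},
])

```text
time: 7.38
tool_pos: [0.4533, -0.0473, 0.0845]
ee_rot: [3.141, 0.002, 2.075]
wrist_force: [2.1, -4.6, -2.6]
width: 0.0002
finger_force: 2.3
```

Emit:
arm_command([
  {"grip": 1,"slide": [0.002,0,0],"spin": 0},
  {"grip": 1,"slide": [0,0,0],"spin": 0},
])

```text
time: 7.62
tool_pos: [0.4532, -0.0471, 0.0845]
ee_rot: [3.141, 0.004, 2.075]
wrist_force: [2.6, -5.2, -3.2]
width: 0.0006
finger_force: 3.4
```

At the stop: about 6 N and no further motion. I'll back off, rise and move over the well.

Emit:
arm_command([
  {"grip": 1,"slide": [-0.014,0,0],"spin": 0},
  {"grip": 1,"slide": [0,0,-0.04],"spin": 0},
  {"grip": 1,"slide": [0,0,-0.04],"spin": 0},
  {"grip": 1,"slide": [-0.046,0,0],"spin": 0},
  {"grip": 1,"slide": [-0.046,0,0],"spin": 0},
  {"grip": 1,"slide": [-0.046,0,0],"spin": 0},
  {"grip": 1,"slide": [0,0,0],"spin": 0},
  {"grip": 1,"slide": [0,0,0],"spin": 0},
  {"grip": 1,"slide": [0,0,0],"spin": 0},
])

```text
time: 8.75
tool_pos: [0.4888, -0.1117, 0.1242]
ee_rot: [-3.141, -0.001, 2.076]
wrist_force: [0.1, -0.3, -0.0]
width: 0.0005
finger_force: 0.0
```

Run:
```python
from bench import sensors, snapshot
from h import *
o=sensors.get_obs(); c=camera_info('wrist'); w=snapshot('wrist'); print(o['time'],o['tool_pos'],o['wrist_force'].round(1),tobox(o['tool_pos'])*1e3,c['position'],c['rotation'])
t=snapshot('top')[190:285,245:345]; s=snapshot('side')[195:285,200:310]
cv2.imwrite('pics/w2.png',np.vstack([cv2.resize(np.hstack([cv2.resize(t,(400,380)),cv2.resize(s,(400,380))]),(560,266)),w[90:400]])[:,:,::-1])
```

```text
8.75 [ 0.48878833 -0.11168664  0.12422111] [ 0.1 -0.3 -0. ] [-41.50566532 -31.74441648] [ 0.45669787 -0.05349093  0.2785847 ] [-0.23521926  0.00077894  0.50566408]
```

View pics/w2.png

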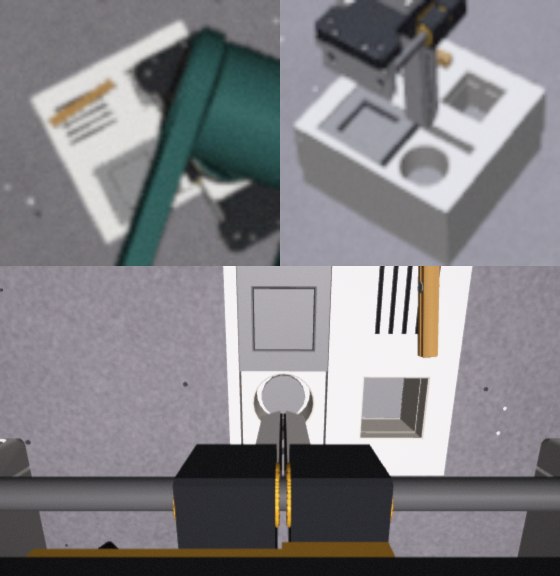

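Run:
```python
from h import *
c=camera_info('wrist')
for u,v in [(254,222),(313,222),(283,197)]: print(tobox(onplane(c,u,v,.054))*1e3)
```

```text
[-62.82518921 -27.978573  ]
[-18.55065461 -27.98381128]
[-41.06421951  -8.88968047]
```

The cover is open. The well centre measures (-41,-31) mm and the tip is at (-41.5,-31.7), so I'll descend.

Emit:
arm_command([
  {"grip": 1,"slide": [0,0,0.04],"spin": 0},
  {"grip": 1,"slide": [0,0,0.04],"spin": 0},
  {"grip": 1,"slide": [0,0,0.036],"spin": 0},
  {"grip": 1,"slide": [0,0,0],"spin": 0},
  {"grip": 1,"slide": [0,0,0],"spin": 0},
])

```text
time: 9.52
tool_pos: [0.4896, -0.1122, 0.0671]
ee_rot: [3.141, 0.001, 2.076]
wrist_force: [-0.0, 0.2, -0.3]
width: 0.0005
finger_force: 0.0
```

Emit:
arm_command([
  {"grip": 1,"slide": [0,0,0.006],"spin": 0},
  {"grip": 1,"slide": [0,0,0.006],"spin": 0},
  {"grip": 1,"slide": [0,0,0.004],"spin": 0},
  {"grip": 1,"slide": [0,0,0],"spin": 0},
])

```text
time: 10.02
tool_pos: [0.4893, -0.1123, 0.0587]
ee_rot: [3.141, 0.0, 2.075]
wrist_force: [-1.2, -0.3, 1.1]
width: 0.0004
finger_force: 0.8
```

Emit:
arm_command([
  {"grip": 1,"slide": [0,0,0.004],"spin": 0},
  {"grip": 1,"slide": [0,0,0],"spin": 0},
])

```text
time: 10.28
tool_pos: [0.4893, -0.1123, 0.0567]
ee_rot: [3.141, 0.0, 2.075]
wrist_force: [-0.6, 0.6, 3.8]
width: 0.0004
finger_force: 1.3
```

Emit:
arm_command([
  {"grip": 1,"slide": [0,0,0.004],"spin": 0},
  {"grip": 1,"slide": [0,0,0.004],"spin": 0},
  {"grip": 1,"slide": [0,0,0],"spin": 0},
])

```text
time: 10.65
tool_pos: [0.4894, -0.1123, 0.0541]
ee_rot: [3.141, 0.0, 2.076]
wrist_force: [-4.3, 1.7, 10.5]
width: 0.0006
finger_force: 5.2
```

Emit:
arm_command([
  {"grip": 1,"slide": [0,0,0.004],"spin": 0},
  {"grip": 1,"slide": [0,0,0],"spin": 0},
  {"grip": 1,"slide": [0,0,0],"spin": 0},
])

```text
time: 11.02
tool_pos: [0.4894, -0.1123, 0.0539]
ee_rot: [3.141, 0.001, 2.076]
wrist_force: [-6.9, 2.6, 19.0]
width: 0.0002
finger_force: 9.4
```

Key fully down (19 N against the stop). I'll hold briefly, then rise.

Emit:
arm_command([
  {"grip": 1,"slide": [0,0,0],"spin": 0},
  {"grip": 1,"slide": [0,0,0],"spin": 0},
  {"grip": 1,"slide": [0,0,0],"spin": 0},
  {"grip": 1,"slide": [0,0,0],"spin": 0},
  {"grip": 1,"slide": [0,0,0],"spin": 0},
  {"grip": 1,"slide": [0,0,-0.01],"spin": 0},
  {"grip": 1,"slide": [0,0,-0.04],"spin": 0},
  {"grip": 1,"slide": [0,0,-0.06],"spin": 0},
  {"grip": 1,"slide": [0,0,-0.04],"spin": 0},
  {"grip": 1,"slide": [0,0,0],"spin": 0},
])

```text
time: 12.28
tool_pos: [0.4902, -0.1125, 0.1266]
ee_rot: [3.139, 0.002, 2.075]
wrist_force: [-1.0, 0.3, -0.3]
width: 0.0006
finger_force: 0.0
```

Emit:
arm_command([
  {"grip": 1,"slide": [0.042,0,0],"spin": 0},
  {"grip": 1,"slide": [0.042,0,0],"spin": 0},
  {"grip": 1,"slide": [0.042,0,0],"spin": 0},
  {"grip": 1,"slide": [0,0,0],"spin": 0},
  {"grip": 1,"slide": [0,0,0.03],"spin": 0},
  {"grip": 1,"slide": [0,0,0.03],"spin": 0},
  {"grip": 1,"slide": [0,0,0.018],"spin": 0},
  {"grip": 1,"slide": [0,0,0],"spin": 0},
  {"grip": 1,"slide": [0,0,0],"spin": 0},
])

```text
time: 13.4
tool_pos: [0.4589, -0.0573, 0.0866]
ee_rot: [3.141, 0.0, 2.075]
wrist_force: [0.9, 0.2, -0.6]
width: 0.0009
finger_force: 0.0
```

Run:
```python
from bench import sensors
from h import *
o=sensors.get_obs(); print(o['tool_pos'],o['wrist_force'].round(1),tobox(o['tool_pos'])*1e3)
```

```text
[ 0.45893054 -0.05726922  0.08658769] [ 0.9  0.2 -0.6] [-41.23778485  30.32547578]
```

Emit:
arm_command([
  {"grip": 1,"slide": [-0.01,0,0.004],"spin": 0},
  {"grip": 1,"slide": [-0.016,0,0],"spin": 0},
  {"grip": 1,"slide": [-0.02,0,0],"spin": 0},
  {"grip": 1,"slide": [-0.02,0,0],"spin": 0},
  {"grip": 1,"slide": [-0.02,0,0],"spin": 0},
  {"grip": 1,"slide": [-0.02,0,0],"spin": 0},
  {"grip": 1,"slide": [-0.02,0,0],"spin": 0},
  {"grip": 1,"slide": [-0.014,0,0],"spin": 0},
  {"grip": 1,"slide": [0,0,0],"spin": 0},
  {"grip": 1,"slide": [0,0,0],"spin": 0},
])

```text
time: 14.65
tool_pos: [0.4925, -0.1184, 0.0843]
ee_rot: [-3.141, 0.0, 2.076]
wrist_force: [-0.0, 0.0, 0.3]
width: 0.0008
finger_force: 0.0
```

Emit:
arm_command([
  {"grip": 1,"slide": [-0.003,0,0],"spin": 0},
  {"grip": 1,"slide": [0,0,0],"spin": 0},
])

```text
time: 14.9
tool_pos: [0.4932, -0.1196, 0.0845]
ee_rot: [3.142, 0.0, 2.076]
wrist_force: [-0.1, -0.5, 0.1]
width: 0.0002
finger_force: 0.0
```

Emit:
arm_command([
  {"grip": 1,"slide": [-0.003,0,0],"spin": 0},
  {"grip": 1,"slide": [0,0,0],"spin": 0},
])

```text
time: 15.15
tool_pos: [0.4939, -0.1208, 0.0845]
ee_rot: [3.141, -0.0, 2.076]
wrist_force: [-1.2, 1.0, 0.4]
width: 0.0005
finger_force: 0.5
```

Emit:
arm_command([
  {"grip": 1,"slide": [-0.003,0,0],"spin": 0},
  {"grip": 1,"slide": [0,0,0],"spin": 0},
])

```text
time: 15.4
tool_pos: [0.494, -0.121, 0.0844]
ee_rot: [-3.141, -0.004, 2.076]
wrist_force: [-3.0, 3.8, 2.7]
width: 0.0008
finger_force: 2.6
```

Emit:
arm_command([
  {"grip": 1,"slide": [-0.002,0,0],"spin": 0},
  {"grip": 1,"slide": [0,0,0],"spin": 0},
])

```text
time: 15.65
tool_pos: [0.4941, -0.1211, 0.0844]
ee_rot: [-3.141, -0.005, 2.076]
wrist_force: [-3.9, 7.1, 3.7]
width: 0.0004
finger_force: 3.6
```

Emit:
arm_command([
  {"grip": 1,"slide": [-0.002,0,0],"spin": 0},
  {"grip": 1,"slide": [0,0,0],"spin": 0},
])

```text
time: 15.9
tool_pos: [0.4941, -0.1211, 0.0844]
ee_rot: [-3.141, -0.007, 2.076]
wrist_force: [-4.9, 7.8, 5.1]
width: 0.0004
finger_force: 4.7
```

Shut against the stop at about 9 N. I'll back off and rise clear.

Emit:
arm_command([
  {"grip": 1,"slide": [0.016,0,0],"spin": 0},
  {"grip": 1,"slide": [0,0,0],"spin": 0},
  {"grip": 1,"slide": [0,0,-0.06],"spin": 0},
  {"grip": 1,"slide": [0,0,-0.1],"spin": 0},
  {"grip": 1,"slide": [0,0,-0.1],"spin": 0},
  {"grip": 1,"slide": [0,0,-0.04],"spin": 0},
  {"grip": 1,"slide": [-0.05,0,0],"spin": 0},
  {"grip": 1,"slide": [0,0,0],"spin": 0},
  {"grip": 1,"slide": [0,0,0],"spin": 0},
])

```text
time: 17.02
tool_pos: [0.5035, -0.1387, 0.2338]
ee_rot: [-3.141, -0.001, 2.075]
wrist_force: [0.2, 0.1, -0.2]
width: 0.0005
finger_force: 0.0
```

Run:
```python
from bench import sensors, snapshot
from h import *
o=sensors.get_obs(); c=camera_info('wrist'); w=snapshot('wrist'); print(o['time'],o['tool_pos'],o['wrist_force'].round(1))
cv2.imwrite('pics/w3.png',w[:,:,::-1])
m=(w.min(2)>190).astype(np.uint8); cs,_=cv2.findContours(m,0,2); h=cv2.convexHull(max(cs,key=cv2.contourArea)); q=cv2.approxPolyDP(h,6,True)[:,0]
for u,v in q: p=onplane(c,u,v,.066); print((u,v),p.round(4),tobox(p)*1e3)
cv2.imwrite('pics/s3.png',cv2.resize(snapshot('side')[170:290,180:330,::-1],(750,600)))
```

```text
17.025 [ 0.50352735 -0.13873845  0.23382646] [ 0.2  0.1 -0.2]
(np.int32(411), np.int32(48)) [0.5382 0.0493 0.066 ] [79.78397218 85.07349782]
(np.int32(396), np.int32(220)) [ 0.6199 -0.0982  0.066 ] [ 79.6708576  -83.51774532]
(np.int32(247), np.int32(220)) [ 0.48   -0.1756  0.066 ] [-80.18592536 -83.35757527]
(np.int32(243), np.int32(47)) [ 0.3986 -0.0268  0.066 ] [-79.22753286  86.20261382]
```

View pics/w3.png

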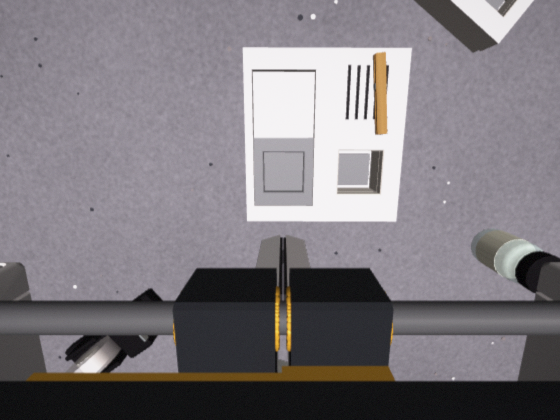

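View pics/s3.png

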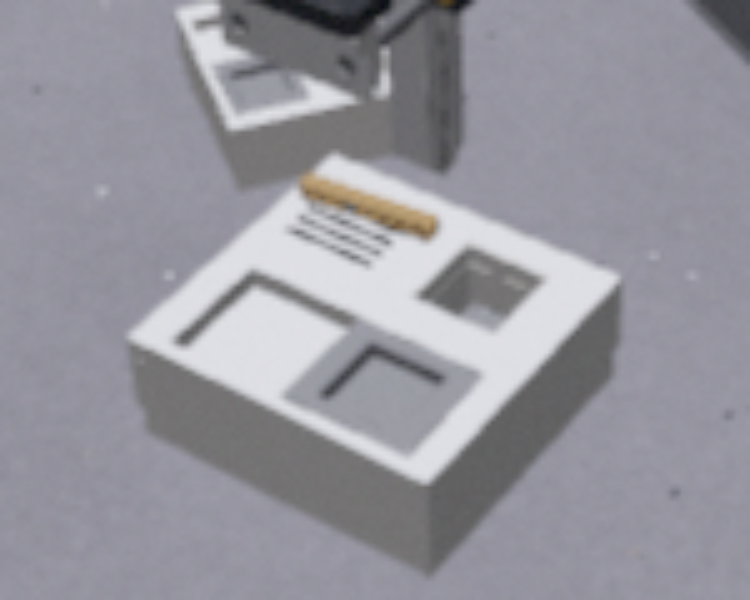

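Both views show the cover shut with no gap at its -y end (row 206 in the wrist view), the box in place to within about a millimetre, the peg unmoved, and the arm clear. I'll hand the job in.

```bash
python3 -c "
from bench import ticket; print(ticket.close_job())"
```

```text
the job is handed in; nothing more can be done
None
```

I opened the cover to its stop, held the reset key fully down for about a second and released it, shut the cover again, and handed the job in at about 17 s with the arm clear, the box within about a millimetre of where it started, and the peg undisturbed.

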